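# Put the graded canister set back in order on its fitted tray

### The job

The washed canisters belong on their oak tray in order of size, each upright and fully down in the seat made for it: the biggest in the widest seat, down to the smallest in the narrowest. One of them has been put back into the widest seat by mistake, so that one has to move too. Set them down gently, tip none of them over, and leave the drinking glass standing where it is.

Things in the scene. Friction and masses are not known exactly. Their poses are not given: they have to be found in the camera images.
- canister_big: Stoneware canister, the biggest of four, almost black-blue (darkest): upright straight cylinder 66 mm in diameter, 112 mm tall to the top of its fixed lid, plus a wooden knob 19 mm wide, 14 mm tall. Grip it from above across the 66 mm. Origin: centre of its underside; z along its axis. Starts on the grey drying mat (6 mm thick).
- canister_mid: Stoneware canister, second biggest, dull petrol blue: upright straight cylinder 56 mm in diameter, 98 mm tall to the top of its fixed lid, plus a wooden knob 19 mm wide, 14 mm tall. Grip it from above across the 56 mm. Origin: centre of its underside; z along its axis. Starts on the grey drying mat (6 mm thick) or in the tray's widest seat.
- canister_small: Stoneware canister, third biggest, pale blue-grey: upright straight cylinder 46 mm in diameter, 84 mm tall to the top of its fixed lid, plus a wooden knob 19 mm wide, 14 mm tall. Grip it from above across the 46 mm. Origin: centre of its underside; z along its axis. Starts on the grey drying mat (6 mm thick) or in the tray's widest seat.
- canister_tiny: Stoneware canister, the smallest, cream white (lightest): upright straight cylinder 36 mm in diameter, 72 mm tall to the top of its fixed lid, plus a wooden knob 19 mm wide, 14 mm tall. Grip it from above across the 36 mm. Origin: centre of its underside; z along its axis. Starts on the grey drying mat (6 mm thick) or in the tray's widest seat.
- seat_big (a point): The widest of the four round seats in the tray: 74 mm across at its floor, with a 4 mm bevel widening its mouth, 12 mm deep. This point is the centre of the seat's floor (6 mm above the worktop, 12 mm below the tray's top face); axes as the tray's.
- seat_mid (a point): The second widest of the four round seats in the tray: 64 mm across at its floor, with a 4 mm bevel widening its mouth, 12 mm deep. This point is the centre of the seat's floor (6 mm above the worktop, 12 mm below the tray's top face); axes as the tray's.
- seat_small (a point): The third widest of the four round seats in the tray: 54 mm across at its floor, with a 4 mm bevel widening its mouth, 12 mm deep. This point is the centre of the seat's floor (6 mm above the worktop, 12 mm below the tray's top face); axes as the tray's.
- seat_tiny (a point): The narrowest of the four round seats in the tray: 44 mm across at its floor, with a 4 mm bevel widening its mouth, 12 mm deep. This point is the centre of the seat's floor (6 mm above the worktop, 12 mm below the tray's top face); axes as the tray's.
- tray: Fitted oak tray, 290 x 96 x 18 mm, brass bow handle (15 mm out, 13 mm high) at each end; fixed, turned any way round. Four seats in a row along its x axis, widest at -x, narrowest at +x (x = -96, -17, 52, 111 mm). Origin: centre of its underside; z up. One wrong canister starts in the widest seat, the others on the mat to the robot's right, in a row along world x about 105 mm apart.
- glass: Clear drinking glass, 81 mm wide and 93 mm tall, standing upright on the worktop near the far end of the drying mat. Origin: centre of its underside.
Not all that is in view belongs to the job. Leave any green or purple look-alike of the canister_mid alone.

How it is judged:
At the end, for the whole second after the job is handed in: Each of the four canisters stands upright (within 0.08 rad) on the floor of its own seat (within 9 mm of the seat's centre and 4 mm in height), at rest and released; the glass stands upright (within 0.15 rad) within 30 mm of where it was (horizontal distance between canister_big and seat_big below 0.009 m and z of canister_big in the frame of seat_big between -0.004 and 0.004 m and angle between each of canister_big, canister_mid, canister_small, canister_tiny's own z axis and vertical below 0.08 rad and linear speed of each of canister_big, canister_mid, canister_small, canister_tiny below 0.02 m/s and horizontal distance between canister_mid and seat_mid below 0.009 m and z of canister_mid in the frame of seat_mid between -0.004 and 0.004 m and horizontal distance between canister_small and seat_small below 0.009 m and z of canister_small in the frame of seat_small between -0.004 and 0.004 m and horizontal distance between canister_tiny and seat_tiny below 0.009 m and z of canister_tiny in the frame of seat_tiny between -0.004 and 0.004 m and distance of glass from where it was at the start of the episode below 0.03 m and angle between glass's own z axis and vertical below 0.15 rad); the robot touches nothing.
It fails at once if a canister is tipped over (angle between any of canister_big, canister_mid, canister_small, canister_tiny's own z axis and vertical above 0.7 rad).
It fails at once if a canister is dropped or banged into the tray (over 60 N) (contact force between any of canister_big, canister_mid, canister_small, canister_tiny and tray above 60 N).
It fails at once if the glass is knocked over (angle between glass's own z axis and vertical above 0.5 rad).
It also fails if it takes over 99 s, if anything falls off the work surface, if the arm or the gripper's body presses on something with over 40 N, if the wrist force passes 120 N, or if a joint passes its speed limit or range.

### The arm

A 7-joint arm with a two-finger parallel gripper is mounted at the origin on a cart in front of the work surface, level with it; the furniture and walls round the work are solid. World frame = base frame: x ahead of the robot, y to its left, z up, the work surface at z = 0. Lengths are in m, angles in rad, forces in N, time in s.
With the tool pointing down it reaches from about 0.425 to 0.825 m from the base axis. Payload 3.6 kg.
Tool frame: the origin (TCP) lies at the very end of the fingers, on their centre line; the grasp point (between the pads) lies 19 mm behind it; z points along the fingers, y is the line along which they close (so a half turn about z gives the same grasp; the last joint's range is limited). The gripper opens to 85 mm and grips with 20 to 120 N. Pads are 22 mm wide; open, the fingers measure 114 mm over their backs; the gripper's body (76 mm by 85 mm) begins 54 mm behind the grasp point. The pads swing forward as they close: fully open they stand 13 mm farther back than shut.
Start: joints at [-1.317, 0.615, -0.013, 1.423, 0.008, 1.103, -0.04], TCP at [0.18, 0.625, 0.231] pointing down, gripper open.
Joint ranges: [-3.12, 3.12], [-0.3, 2.06], [-1.34, 1.32], [0.26, 2.42], [-1.36, 4.5], [0.01, 1.98], [-2.84, 2.84]. Speed limits (rad/s): [2.79, 2.79, 3.14, 3.14, 3.14, 3.14, 3.14].

### API

Orientations are given as a rotation vector (axis times angle).
In Python, from workcell import state, grab_frame, get_calibration, job_done gives the robot as it stands.
- The arm moves only by the tool send_rows, never from a script. Its argument "moves" is a list of rows, each a list of 7 numbers: the opening, from -1 (shut) to 1 (fully open), then the shift along the tool's x, y, z in m, then the turn, a rotation vector about the tool's x, y, z in rad. A call has 1 to 12 rows; each row shifts and turns the commanded pose from where the row before left it, along the tool's axes as they then stand; what a row does not reach is not made up. A row lasts 1/10 s, in which the tool goes at most 50 mm and 8.59 degrees, less where a joint would pass 70% of its speed; a pose out of reach is approached as far as the arm can. A call is refused whole if a number of a shift passes 0.05 or a number of a turn 0.15, either way. A call with a gripper value outside its range is refused whole. The fingers move at their own pace and stop on an object; the grip force is fixed at half the most. Time passes only in rows, so rows that do not move let the fingers close. It gives the time, the measured TCP pose, the force, the opening and the grip force at its end, in the units of the state.
- state(): the state, without advancing time (a new reading comes with each control period).
- grab_frame(name): name is "scene" or "top"; returns the picture (480x640x3 uint8, red, green, blue); there is no depth.
- get_calibration(name): a dict with "fov_y" (degrees; the focal length in pixels is half the picture's height over the tangent of half this angle, whatever the lens; pixels are square), "cx", "cy" (the principal point, pixels), "R" (3x3) and "t" (3): a world point X has camera coordinates R X + t. Camera axes: x right, y down, z forward; pixel columns grow to the right and rows downward; lengths in m; the calibration is good to about 2 mm. A picture is of the moment at which its call begins. get_calibration takes no time and is no camera call.
- job_done(): hands the job in; it is judged then, once.
The state is a dict: "clock": time; "q": joint angles; "dq": joint speeds; "joint_torque": joint torques, N m; "tool_pos": TCP position; "tool_rot": TCP orientation; "contact_force": force on the tool from outside, world axes, zero at the start; "wrist_torque": the same for the moment, N m; "finger_gap": opening from 0.0 (shut) to 1.0 (fully open); "finger_force": force on a finger pad.
Only numpy, scipy, OpenCV 4.12 (cv2) and the standard library are available. Lean on these libraries where they do the work, as an engineer would, in place of code of your own. Each camera call takes 0.05 s, during which the arm holds its last target. There are 200 camera calls.

## Working session

There is one attempt and no reset: what is moved stays moved. The work goes in short steps, Python scripts to look and compute and a tool call to move; the robot and the scene stay as the last step left them, time stands still between calls to the robot, and variables do not carry over. Pictures are saved under pics/ and viewed, at most 14 in all, crops included, and the job is handed in when it is done.

Besides the shell and the picture viewer there is one more tool, called after ">>>" as name(argument=value, ...) on one line, values as JSON. send_rows: Moves the arm, as the interface text tells. Its arguments: {"type":"object","properties":{"moves":{"type":"array"}},"required":["moves"]}

```bash
mkdir -p pics; ls; python3 - <<'E'
from workcell import *
import cv2
print(state())
for n in("scene","top"):
    cv2.imwrite(f"pics/{n}0.png",grab_frame(n)[:,:,::-1]); print(n,get_calibration(n))
E
```

```text
pics
{'clock': 0.0, 'q': array([-1.31650934,  0.61594033, -0.01261005,  1.42499039,  0.00809129,
        1.10339318, -0.04041162]), 'dq': array([-0.00011746,  0.00016091, -0.00023991, -0.00062367,  0.00027124,
        0.00037821, -0.00066533]), 'joint_torque': array([-2.96304070e-04, -4.69208837e+01,  2.58968538e-01, -1.71032864e+01,
        9.91915556e-03,  9.70749155e-03, -1.21294948e-05]), 'tool_pos': array([0.17989275, 0.62377169, 0.23009416]), 'tool_rot': array([-0.43949168, -3.11035482,  0.00417751]), 'contact_force': array([-0.27841403, -0.02277714, -0.17263424]), 'wrist_torque': array([0.02396773, 0.01181384, 0.06836347]), 'finger_force': 0.0, 'finger_gap': 0.9996233326587288}
scene {'fov_y': 46.39231444930438, 'cx': 325.8235420460397, 'cy': 233.1371911853156, 'R': array([[ 0.71818026, -0.6957142 ,  0.0141017 ],
       [-0.52775677, -0.55778342, -0.64058603],
       [ 0.45353049,  0.45261397, -0.76775692]]), 't': array([-0.4354399 ,  0.33481159,  0.84841336])}
top {'fov_y': 57.54167897573099, 'cx': 317.8565576666051, 'cy': 239.19094597691898, 'R': array([[ 7.14343156e-04, -9.99990541e-01,  4.29035302e-03],
       [-9.86264199e-01, -1.41317950e-03, -1.65169404e-01],
       [ 1.65173905e-01, -4.11343395e-03, -9.86255880e-01]]), 't': array([-0.02117771,  0.59059965,  0.92790575])}
```

View pics/scene0.png

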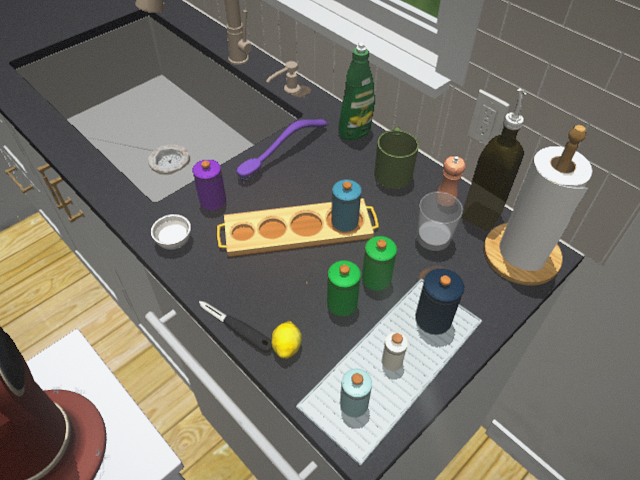

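View pics/top0.png

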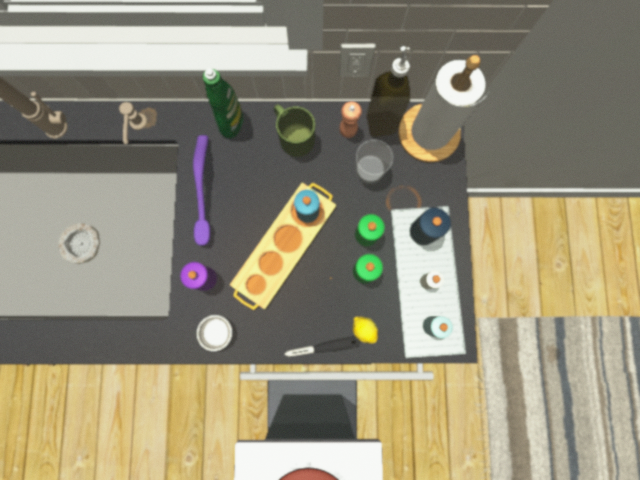

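The mid canister (petrol) is in the widest seat: scene (346,205), top (307,205). On the mat, in the top view, are big (433,225), tiny (433,281) and small (440,327). The glass is at top (373,162).

```bash
cat > h.py <<'E'
from workcell import *
import numpy as np, cv2
def ray(n,p,z):
    c=get_calibration(n); f=240/np.tan(np.radians(c["fov_y"]/2)); R=np.array(c["R"]); t=np.array(c["t"])
    d=R.T@np.array([(p[0]-c["cx"])/f,(p[1]-c["cy"])/f,1]); o=-R.T@t
    return o+d*(z-o[2])/d[2]
def blobs(mask,amin=15):
    n,l,s,c=cv2.connectedComponentsWithStats(mask.astype(np.uint8)*255)
    return [(c[i],s[i],l==i) for i in range(1,n) if s[i][4]>=amin]
E
python3 - <<'E'
from h import *
np.set_printoptions(precision=4,suppress=True)
for n in("scene","top"):
    im=cv2.imread(f"pics/{n}0.png"); hsv=cv2.cvtColor(im,cv2.COLOR_BGR2HSV); H,S,V=cv2.split(hsv)
    m=(H<=14)&(S>120)&(V>90)
    print(n)
    for c,s,_ in blobs(m): print(c,s,hsv[int(c[1]),int(c[0])])
    t=(H>=15)&(H<=27)&(S>70)&(V>120)
    for c,s,_ in blobs(t,800): print("oak",c,s)
    x=[350,210,0] 
    b=cv2.resize(im[170:290,200:400] if n=="scene" else im[170:320,220:350],None,fx=4,fy=4,interpolation=cv2.INTER_CUBIC)
    cv2.imwrite(f"pics/{n}0z.png",b)
E
```

```text
scene
[453.9625 167.5375] [444 159  21  15  80] [ 16  85 236]
[205.5 164.5] [203 161   6   7  28] [ 14 157 230]
[346.7955 185.1364] [343 182   8   7  44] [ 14 163 207]
[306.087  225.0097] [291 215  31  21 414] [ 14 165 216]
[330.4333 221.8833] [327 214  12  18  60] [ 14 164 221]
[359.1071 223.8929] [355 219   8  12  28] [ 14 163 211]
[271.9529 229.2536] [259 221  27  17 276] [ 14 164 221]
[242.5251 233.0447] [232 226  22  14 179] [ 14 163 221]
[381.425 243.425] [377 240   9   8  40] [ 14 165 222]
[344.2222 269.25  ] [340 266   9   8  36] [ 15 164 224]
[445.1154 280.4038] [440 276  11   9  52] [ 15 160 235]
[396.9538 337.5538] [393 334   9   8  65] [ 13 137 203]
[356.9222 378.4889] [352 374  11  10  90] [ 13 152 208]
[ 63.6429 399.7857] [ 44 390  41  27 336] [  4 127 145]
[ 84.2692 429.8462] [ 80 427  11   7  26] [  3 124 138]
[ 81.3523 455.2898] [ 75 436  14  37 176] [  3 125 135]
[ 86.5161 476.4839] [ 80 473  12   7  31] [  3 120 153]
oak [290.178 228.113] [ 217  198  162   58 4106]
oak [ 42.2513 284.3341] [   0  212  114  144 9734]
oak [519.7616 259.6001] [ 485  223   78   60 1573]
oak [112.2953 334.0247] [  80  305   65   59 1981]
oak [178.7421 417.6277] [ 112  344  145  136 7548]
oak [483.0873 461.8258] [ 435  426  102   54 2692]
top
[348.3361 124.5492] [341 110  19  26 244] [ 11 123 106]
[436.5833 220.7917] [433 217   8   8  24] [ 16 163 236]
[192.     274.1667] [189 272   7   6  24] [ 15 165 229]
[308.1156 475.0637] [281 469  55  11 424] [  5 136 187]
oak [423.0779 139.053 ] [ 399  103   62   59 1283]
oak [277.9623 252.5931] [ 230  182  106  129 4382]
oak [505.3658 322.1037] [  356   196   284   284 32818]
oak [337.5158 367.1448] [ 256  363  161    9 1264]
oak [126.2577 420.6694] [    0   364   268   116 28822]
```

View pics/scene0z.png

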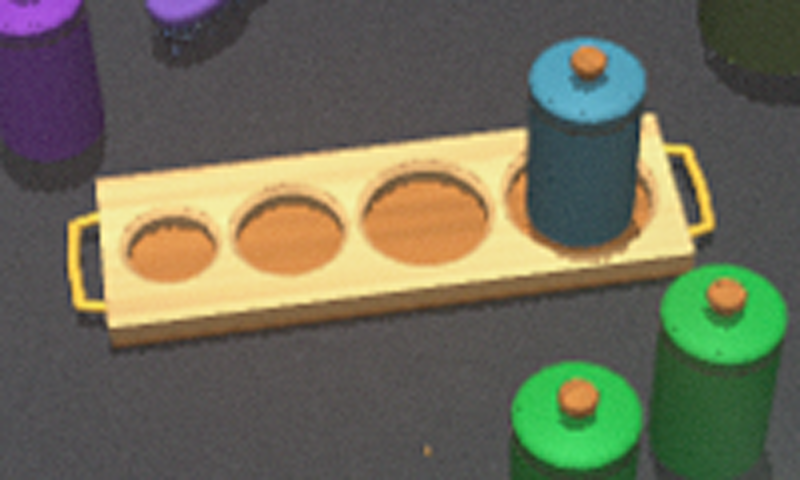

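View pics/top0z.png

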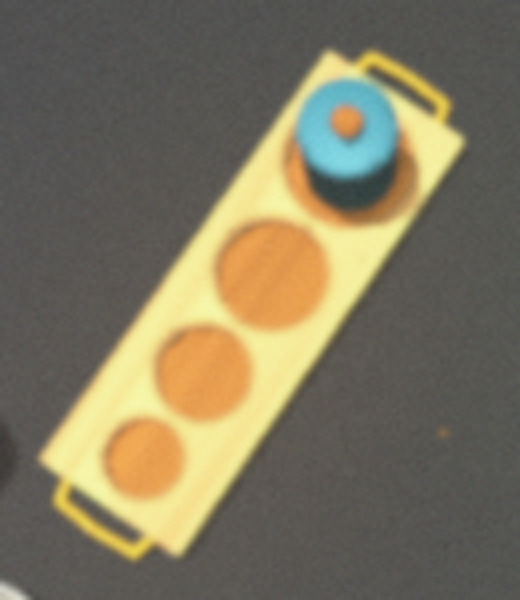

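The tray's top corners are clear in both zooms: the canister stands in the widest seat at the far end and the narrowest seat is nearest the robot. Next I cast the corners and knobs onto their planes.

```bash
python3 - <<'E'
from h import *
np.set_printoptions(precision=4,suppress=True)
C={"scene":([(96,182),(655,115),(693,255),(110,325)],(200,170)),"top":([(42,458),(328,52),(465,142),(180,555)],(220,170))}
ims={}
for n,(c,o) in C.items():
    P=np.array([ray(n,((a+.5)/4-.5+o[0],(b+.5)/4-.5+o[1]),.018) for a,b in c])[:,:2]
    e=[np.linalg.norm(P[i]-P[(i+1)%4]) for i in range(4)]
    u=(P[0]+P[3]-P[1]-P[2]); u/=np.linalg.norm(u); ctr=P.mean(0)
    print(n,"tray",ctr,np.array(e),"yaw",np.arctan2(u[1],u[0]))
    for k,x in zip("BMST",(-.096,-.017,.052,.111)): print(k,ctr+x*u)
    im=cv2.imread(f"pics/{n}0.png"); hsv=cv2.cvtColor(im,cv2.COLOR_BGR2HSV); H,S,V=cv2.split(hsv.astype(int)); ims[n]=(H,S,V)
    # seat floors (orange)
    m=(H<=16)&(S>140)&(V>120)
    for c,s,_ in blobs(m,60):
        if 217<c[0]<350 and 180<c[1]<310: print(" floor",c,s,ray(n,c,.006)[:2])
K={"big":(.118,(445,280),(436,221)),"tiny":(.078,(397,337),(436,281)),"small":(.090,(357,378),(442,325)),"mid":(.104,(347,185),(307,202))}
for k,(h,a,b) in K.items():
    for n,c in(("scene",a),("top",b)):
        H,S,V=ims[n]; w=np.zeros(H.shape,bool); w[c[1]-9:c[1]+10,c[0]-9:c[0]+10]=1
        m=w&(H<=22)&(S>90)&(V>110)
        bl=max(blobs(m,5),key=lambda q:q[1][4])
        print(k,n,bl[0],bl[1],ray(n,bl[0],h+.009)[:2])
E
```

```text
scene tray [0.585  0.0596] [0.2911 0.0965 0.2879 0.0937] yaw 2.5419944882755687
B [0.6643 0.0054]
M [0.5991 0.05  ]
S [0.5421 0.0889]
T [0.4934 0.1222]
 floor [331.597  223.3731] [327 213  19  21  67] [0.6429 0.0209]
 floor [306.0828 225.2012] [291 215  31  21 507] [0.6016 0.0531]
 floor [272.0302 229.3654] [259 221  27  18 364] [0.5441 0.0922]
 floor [242.5931 232.9784] [232 227  22  14 231] [0.495  0.1256]
top tray [0.5845 0.058 ] [0.2876 0.0971 0.2882 0.0961] yaw 2.5482041331049325
B [0.6641 0.0043]
M [0.5986 0.0485]
S [0.5414 0.087 ]
T [0.4925 0.12  ]
 floor [306.529  217.1613] [291 205  32  21 155] [0.6504 0.006 ]
 floor [287.4411 237.8336] [275 225  26  26 535] [0.601  0.0503]
 floor [270.2602 262.5306] [259 252  23  22 392] [0.5429 0.0894]
 floor [255.2763 284.0117] [247 275  18  19 257] [0.4934 0.1228]
big scene [444.9762 279.7738] [440 275  11  10  84] [ 0.6168 -0.2651]
big top [436.5738 221.    ] [433 217   9   9  61] [ 0.6161 -0.2661]
tiny scene [397.     337.8462] [392 333  11  10  78] [ 0.5    -0.2698]
tiny top [435.8974 278.7179] [433 276   7   7  39] [ 0.4998 -0.2705]
small scene [357.0213 378.5745] [352 374  11  10  94] [ 0.3999 -0.2774]
small top [443.325 326.975] [440 324   7   7  40] [ 0.3999 -0.2781]
mid scene [346.7826 184.913 ] [343 182   9   7  46] [0.6651 0.0057]
mid top [306.2   200.075] [303 197   7   7  40] [0.6639 0.0045]
```

```bash
cat >> h.py <<'E'
from scipy.spatial.transform import Rotation as Ro
Y=2.545
RD=np.array([[np.cos(Y),-np.cos(Y+np.pi/2)*-1*-1,0]]*3) if 0 else Ro.from_matrix(np.c_[[np.cos(Y),np.sin(Y),0],[np.sin(Y),-np.cos(Y),0],[0,0,-1]])
def go(*wps):
    s=state(); p=np.array(s["tool_pos"]); R=Ro.from_rotvec(s["tool_rot"])
    print("t",round(s["clock"],2),"p",p.round(4),"gap",round(s["finger_gap"],3),"turn",(R.inv()*RD).as_rotvec().round(4))
    for w in wps:
        w=np.array(w); print("to",w,"shift",RD.inv().apply(w-p).round(4)); p=w
E
python3 - <<'E'
from h import *
go((.55,.2,.23),(.5,-.27,.23),(.5,-.27,.032))
for n,c,h in (("scene",(381,243),.107),("scene",(344,269),.107),("top",(374,150),.093)): print(ray(n,c,h))
E
```

```text
t 0.1 p [0.1799 0.6239 0.2302] gap 0.997 turn [-0.0023  0.0004  0.3159]
to [0.55 0.2  0.23] shift [-5.443e-01 -1.427e-01  2.000e-04]
to [ 0.5  -0.27  0.23] shift [-0.2227 -0.4169  0.    ]
to [ 0.5   -0.27   0.032] shift [0.    0.    0.198]
[ 0.61125025 -0.13203338  0.107     ]
[ 0.52393888 -0.12701053  0.107     ]
[ 0.78335766 -0.14432442  0.093     ]
```

>>> send_rows(moves=[[1, 0, 0, 0, 0, 0, 0.11], [1, 0, 0, 0, 0, 0, 0.11], [1, 0, 0, 0, 0, 0, 0.096], [1, 0, 0, 0, 0, 0, 0]])

```text
clock: 0.5
tool_pos: [0.1798, 0.6242, 0.2306]
tool_rot: [0.923, 3.003, -0.002]
contact_force: [0.2, -0.1, -0.2]
finger_gap: 0.998
finger_force: 0.0
```

>>> send_rows(moves=[[1, -0.044, -0.012, 0, 0, 0, 0], [1, -0.044, -0.012, 0, 0, 0, 0], [1, -0.044, -0.012, 0, 0, 0, 0], [1, -0.044, -0.012, 0, 0, 0, 0], [1, -0.044, -0.012, 0, 0, 0, 0], [1, -0.044, -0.012, 0, 0, 0, 0], [1, -0.044, -0.012, 0, 0, 0, 0], [1, -0.044, -0.012, 0, 0, 0, 0], [1, -0.044, -0.012, 0, 0, 0, 0], [1, -0.044, -0.012, 0, 0, 0, 0], [1, -0.044, -0.012, 0, 0, 0, 0], [1, -0.044, -0.012, 0, 0, 0, 0]])

```text
clock: 1.7
tool_pos: [0.5368, 0.2072, 0.2312]
tool_rot: [-0.92, -3.004, 0.0]
contact_force: [0.8, 1.5, 0.4]
finger_gap: 0.999
finger_force: 0.0
```

>>> send_rows(moves=[[1, -0.02, -0.038, 0, 0, 0, 0], [1, -0.02, -0.038, 0, 0, 0, 0], [1, -0.02, -0.038, 0, 0, 0, 0], [1, -0.02, -0.038, 0, 0, 0, 0], [1, -0.02, -0.038, 0, 0, 0, 0], [1, -0.02, -0.038, 0, 0, 0, 0], [1, -0.02, -0.038, 0, 0, 0, 0], [1, -0.02, -0.038, 0, 0, 0, 0], [1, -0.02, -0.038, 0, 0, 0, 0], [1, -0.02, -0.038, 0, 0, 0, 0], [1, -0.02, -0.038, 0, 0, 0, 0], [1, 0, 0, 0, 0, 0, 0]])

```text
clock: 2.9
tool_pos: [0.48, -0.2692, 0.2314]
tool_rot: [0.939, 2.998, -0.01]
contact_force: [-0.8, 0.0, 0.5]
finger_gap: 1.0
finger_force: 0.0
```

```bash
python3 -c "
from h import *
go((.5,-.27,.23),(.5,-.27,.032)); print(state()['q'].round(2))"
```

```text
t 2.9 p [ 0.48   -0.2692  0.2314] gap 1.0 turn [-0.0058  0.0023 -0.0103]
to [ 0.5  -0.27  0.23] shift [-0.017   0.0106  0.0014]
to [ 0.5   -0.27   0.032] shift [0.    0.    0.198]
[ 0.34  0.46  0.19  1.72 -0.1   0.96  1.53]
```

>>> send_rows(moves=[[1, -0.017, 0.0106, 0, -0.006, 0.002, -0.01], [1, 0, 0, 0.03, 0, 0, 0], [1, 0, 0, 0.03, 0, 0, 0], [1, 0, 0, 0.03, 0, 0, 0], [1, 0, 0, 0.03, 0, 0, 0], [1, 0, 0, 0, 0, 0, 0], [1, 0, 0, 0, 0, 0, 0]])

```text
clock: 3.6
tool_pos: [0.5034, -0.2605, 0.1114]
tool_rot: [-0.906, -3.007, -0.01]
contact_force: [0.2, -0.4, 0.8]
finger_gap: 1.0
finger_force: 0.0
```

```bash
python3 -c "
from h import *
go((.5,-.27,.032))"
```

```text
t 3.6 p [ 0.5034 -0.2605  0.1114] gap 1.0 turn [ 0.006  -0.0027  0.0112]
to [ 0.5   -0.27   0.032] shift [-0.0026 -0.0098  0.0794]
```

>>> send_rows(moves=[[1, -0.0026, -0.0098, 0, 0.006, -0.003, 0.011], [1, 0, 0, 0, 0, 0, 0], [1, 0, 0, 0.02, 0, 0, 0], [1, 0, 0, 0.02, 0, 0, 0], [1, 0, 0, 0.02, 0, 0, 0], [1, 0, 0, 0.019, 0, 0, 0], [1, 0, 0, 0, 0, 0, 0], [1, 0, 0, 0, 0, 0, 0], [1, 0, 0, 0, 0, 0, 0]])

```text
clock: 4.5
tool_pos: [0.501, -0.2712, 0.0338]
tool_rot: [0.924, 2.998, -0.002]
contact_force: [-0.7, -0.5, -0.5]
finger_gap: 0.997
finger_force: 0.0
```

```bash
python3 -c "
from h import *
go((.5,-.27,.032)); cv2.imwrite('pics/s1.png',grab_frame('scene')[200:480,240:560,::-1])"
```

```text
t 4.5 p [ 0.501  -0.2712  0.0338] gap 0.997 turn [ 0.0002  0.0041 -0.0014]
to [ 0.5   -0.27   0.032] shift [0.0015 0.0004 0.0018]
```

View pics/s1.png

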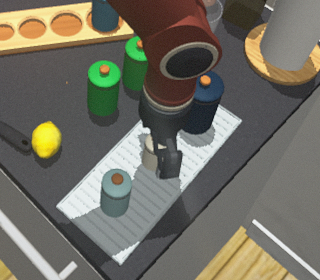

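The fingers straddle the cream canister at crop (155,150) and touch nothing else. Now I close and lift.

>>> send_rows(moves=[[-1, 0.001, 0, 0, 0, 0, 0], [-1, 0, 0, 0, 0, 0, 0], [-1, 0, 0, 0, 0, 0, 0], [-1, 0, 0, 0, 0, 0, 0], [-1, 0, 0, 0, 0, 0, 0], [-1, 0, 0, 0, 0, 0, 0], [-1, 0, 0, 0, 0, 0, 0], [-1, 0, 0, 0, 0, 0, 0]])

```text
clock: 5.35
tool_pos: [0.4994, -0.27, 0.0328]
tool_rot: [0.925, 3.001, -0.001]
contact_force: [-0.3, -0.3, 5.6]
finger_gap: 0.404
finger_force: 59.8
```

```bash
python3 -c "
from h import *
go((.5,-.27,.17),(.4932,.1215,.17),(.4932,.1215,.0338)); print(state()['finger_force'])"
```

```text
t 5.35 p [ 0.4994 -0.27    0.0328] gap 0.404 turn [ 0.0001  0.0017 -0.0012]
to [ 0.5  -0.27  0.17] shift [-0.0005  0.0003 -0.1372]
to [0.4932 0.1215 0.17  ] shift [0.2256 0.32   0.    ]
to [0.4932 0.1215 0.0338] shift [0.     0.     0.1362]
59.78262359043583
```

>>> send_rows(moves=[[-1, 0, 0, -0.01, 0, 0, 0], [-1, 0, 0, -0.025, 0, 0, 0], [-1, 0, 0, -0.035, 0, 0, 0], [-1, 0, 0, -0.035, 0, 0, 0], [-1, 0, 0, -0.035, 0, 0, 0], [-1, 0, 0, -0.02, 0, 0, 0], [-1, 0, 0, 0, 0, 0, 0]])

```text
clock: 6.05
tool_pos: [0.5006, -0.2707, 0.1953]
tool_rot: [0.923, 2.995, -0.002]
contact_force: [0.0, -0.1, -2.3]
finger_gap: 0.405
finger_force: 60.0
```

>>> send_rows(moves=[[-1, 0.01, 0.014, 0, 0, 0, 0], [-1, 0.022, 0.032, 0, 0, 0, 0], [-1, 0.025, 0.035, 0, 0, 0, 0], [-1, 0.025, 0.035, 0, 0, 0, 0], [-1, 0.025, 0.035, 0, 0, 0, 0], [-1, 0.025, 0.035, 0, 0, 0, 0], [-1, 0.025, 0.035, 0, 0, 0, 0], [-1, 0.025, 0.035, 0, 0, 0, 0], [-1, 0.022, 0.032, 0, 0, 0, 0], [-1, 0.0216, 0.032, 0, 0, 0, 0], [-1, 0, 0, 0, 0, 0, 0], [-1, 0, 0, 0, 0, 0, 0]])

```text
clock: 7.25
tool_pos: [0.4902, 0.1237, 0.19]
tool_rot: [-0.917, -3.001, 0.004]
contact_force: [-0.2, -1.1, -1.2]
finger_gap: 0.402
finger_force: 60.1
```

>>> send_rows(moves=[[-1, 0, 0, 0, 0, 0, 0], [-1, 0, 0, 0, 0, 0, 0]])

```text
clock: 7.45
tool_pos: [0.4921, 0.1202, 0.1914]
tool_rot: [-0.929, -3.001, 0.003]
contact_force: [0.3, 0.3, -1.2]
finger_gap: 0.402
finger_force: 60.1
```

```bash
python3 -c "
from h import *
go((.4932,.1215,.0328)); print(state()['finger_force']); cv2.imwrite('pics/t2.png',grab_frame('top')[150:350,200:480,::-1])"
```

```text
t 7.45 p [0.4921 0.1202 0.1914] gap 0.402 turn [-0.0019  0.0002 -0.0037]
to [0.4932 0.1215 0.0328] shift [-0.0002  0.0017  0.1586]
60.119738979265094
```

View pics/t2.png

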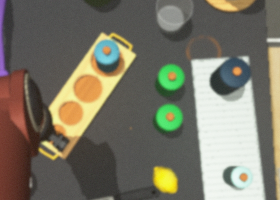

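The tiny canister is held over the narrow seat at crop (55,135), and the other canisters haven't moved.

>>> send_rows(moves=[[-1, 0, 0.0015, 0.02, 0, 0, 0], [-1, 0, 0, 0.03, 0, 0, 0], [-1, 0, 0, 0.03, 0, 0, 0], [-1, 0, 0, 0.025, 0, 0, 0], [-1, 0, 0, 0.015, 0, 0, 0], [-1, 0, 0, 0.01, 0, 0, 0], [-1, 0, 0, 0.005, 0, 0, 0], [-1, 0, 0, 0, 0, 0, 0], [-1, 0, 0, 0, 0, 0, 0]])

```text
clock: 8.4
tool_pos: [0.4943, 0.1229, 0.0577]
tool_rot: [0.925, 3.0, 0.001]
contact_force: [0.5, -0.5, -1.9]
finger_gap: 0.405
finger_force: 60.1
```

```bash
python3 -c "
from h import *
go((.4932,.1215,.0328)); print(state()['contact_force'])"
```

```text
t 8.4 p [0.4943 0.1229 0.0577] gap 0.405 turn [ 0.0011  0.002  -0.0015]
to [0.4932 0.1215 0.0328] shift [ 0.0001 -0.0017  0.0249]
[ 0.54117819 -0.54197541 -1.89198152]
```

>>> send_rows(moves=[[-1, 0, -0.001, 0.005, 0, 0, 0], [-1, 0, 0, 0.004, 0, 0, 0], [-1, 0, 0, 0.004, 0, 0, 0], [-1, 0, 0, 0.004, 0, 0, 0], [-1, 0, 0, 0.003, 0, 0, 0], [-1, 0, 0, 0.002, 0, 0, 0], [-1, 0, 0, 0.001, 0, 0, 0], [-1, 0, 0, 0, 0, 0, 0], [-1, 0, 0, 0, 0, 0, 0]])

```text
clock: 9.3
tool_pos: [0.4932, 0.1221, 0.0341]
tool_rot: [0.925, 3.001, -0.0]
contact_force: [0.1, -0.2, -1.4]
finger_gap: 0.402
finger_force: 60.1
```

```bash
python3 -c "
from h import *
go((.4932,.1215,.0328)); print(state()['contact_force'])"
```

```text
t 9.3 p [0.4932 0.1221 0.0341] gap 0.402 turn [ 0.0001  0.0012 -0.0012]
to [0.4932 0.1215 0.0328] shift [-0.0003 -0.0005  0.0013]
[ 0.10585326 -0.2351765  -1.42583152]
```

>>> send_rows(moves=[[-1, 0, 0, 0.001, 0, 0, 0], [-1, 0, 0, 0, 0, 0, 0], [0.2, 0, 0, 0, 0, 0, 0], [1, 0, 0, 0, 0, 0, 0], [1, 0, 0, 0, 0, 0, 0], [1, 0, 0, 0, 0, 0, 0], [1, 0, 0, 0, 0, 0, 0], [1, 0, 0, -0.02, 0, 0, 0], [1, 0, 0, -0.045, 0, 0, 0], [1, 0, 0, -0.045, 0, 0, 0], [1, 0, 0, -0.045, 0, 0, 0], [1, 0, 0, 0, 0, 0, 0]])

```text
clock: 10.5
tool_pos: [0.497, 0.1229, 0.194]
tool_rot: [0.922, 2.99, 0.011]
contact_force: [1.3, -0.6, -0.5]
finger_gap: 0.999
finger_force: 0.0
```

```bash
python3 -c "
from h import *
go((.48,-.1,.19),(.4,-.278,.19),(.4,-.278,.044)); print(state()['contact_force'])"
```

```text
t 10.5 p [0.497  0.1229 0.194 ] gap 0.999 turn [ 0.0106  0.0099 -0.0014]
to [ 0.48 -0.1   0.19] shift [-0.1111 -0.194   0.004 ]
to [ 0.4   -0.278  0.19 ] shift [-0.0338 -0.1922  0.    ]
to [ 0.4   -0.278  0.044] shift [0.    0.    0.146]
[ 1.33767481 -0.55329309 -0.52388566]
```

>>> send_rows(moves=[[1, -0.0215, -0.039, 0, 0, 0, 0], [1, -0.0215, -0.039, 0, 0, 0, 0], [1, -0.0215, -0.039, 0, 0, 0, 0], [1, -0.0215, -0.039, 0, 0, 0, 0], [1, -0.0215, -0.039, 0, 0, 0, 0], [1, -0.0068, -0.0384, 0, 0, 0, 0], [1, -0.0068, -0.0384, 0, 0, 0, 0], [1, -0.0068, -0.0384, 0, 0, 0, 0], [1, -0.0068, -0.0384, 0, 0, 0, 0], [1, -0.0068, -0.0384, 0, 0, 0, 0], [1, 0, 0, 0, 0, 0, 0], [1, 0, 0, 0, 0, 0, 0]])

```text
clock: 11.7
tool_pos: [0.3912, -0.2779, 0.1876]
tool_rot: [-0.929, -3.001, -0.0]
contact_force: [0.5, 0.5, -0.2]
finger_gap: 1.0
finger_force: 0.0
```

>>> send_rows(moves=[[1, 0, 0, 0.02, 0, 0, 0], [1, 0, 0, 0.02, 0, 0, 0], [1, 0, 0, 0.02, 0, 0, 0], [1, 0, 0, 0, 0, 0, 0], [1, 0, 0, 0, 0, 0, 0]])

```text
clock: 12.2
tool_pos: [0.3927, -0.2761, 0.1281]
tool_rot: [0.922, 3.003, 0.001]
contact_force: [0.3, -0.1, 0.8]
finger_gap: 0.997
finger_force: 0.0
```

```bash
python3 -c "
from h import *
go((.4,-.278,.044)); print(state()['contact_force'])"
```

```text
t 12.2 p [ 0.3927 -0.2761  0.1281] gap 0.997 turn [ 0.0005 -0.0001  0.0012]
to [ 0.4   -0.278  0.044] shift [-0.007   0.0025  0.0841]
[ 0.26073581 -0.06576893  0.77899734]
```

>>> send_rows(moves=[[1, -0.007, 0.0025, 0, 0, 0, 0], [1, 0, 0, 0, 0, 0, 0], [1, 0, 0, 0.02, 0, 0, 0], [1, 0, 0, 0.02, 0, 0, 0], [1, 0, 0, 0.02, 0, 0, 0], [1, 0, 0, 0.016, 0, 0, 0], [1, 0, 0, 0.008, 0, 0, 0], [1, 0, 0, 0, 0, 0, 0], [1, 0, 0, 0, 0, 0, 0], [1, 0, 0, 0, 0, 0, 0]])

```text
clock: 13.2
tool_pos: [0.4001, -0.2798, 0.0451]
tool_rot: [0.924, 3.0, -0.001]
contact_force: [0.8, -0.3, 0.1]
finger_gap: 0.999
finger_force: 0.0
```

>>> send_rows(moves=[[-1, 0, 0, 0, 0, 0, 0], [-1, 0, 0, 0, 0, 0, 0], [-1, 0, 0, 0, 0, 0, 0], [-1, 0, 0, 0, 0, 0, 0], [-1, 0, 0, 0, 0, 0, 0], [-1, 0, 0, 0, 0, 0, 0], [-1, 0, 0, 0, 0, 0, 0], [-1, 0, 0, 0, 0, 0, 0]])

```text
clock: 14.0
tool_pos: [0.3996, -0.2794, 0.0448]
tool_rot: [0.924, 3.001, -0.001]
contact_force: [0.6, 1.1, 5.5]
finger_gap: 0.518
finger_force: 60.7
```

```bash
python3 -c "
from h import *
go((.4,-.278,.2),(.48,-.1,.2),(.542,.0883,.2),(.542,.0883,.044)); print(state()['contact_force'])"
```

```text
t 14.0 p [ 0.3996 -0.2794  0.0448] gap 0.518 turn [ 0.0001  0.0017 -0.0011]
to [ 0.4   -0.278  0.2  ] shift [ 0.0005  0.0014 -0.1552]
to [ 0.48 -0.1   0.2 ] shift [0.0338 0.1922 0.    ]
to [0.542  0.0883 0.2   ] shift [0.0545 0.1906 0.    ]
to [0.542  0.0883 0.044 ] shift [0.    0.    0.156]
[0.58505397 1.05846805 5.51028983]
```

>>> send_rows(moves=[[-1, 0, 0, -0.01, 0, 0, 0], [-1, 0, 0, -0.025, 0, 0, 0], [-1, 0, 0, -0.035, 0, 0, 0], [-1, 0, 0, -0.035, 0, 0, 0], [-1, 0, 0, -0.035, 0, 0, 0], [-1, 0, 0, -0.015, 0, 0, 0], [-1, 0, 0, 0, 0, 0, 0]])

```text
clock: 14.7
tool_pos: [0.4001, -0.2799, 0.2014]
tool_rot: [0.923, 2.997, -0.002]
contact_force: [0.9, -0.6, -3.5]
finger_gap: 0.52
finger_force: 62.0
```

>>> send_rows(moves=[[-1, 0.004, 0.018, 0, 0, 0, 0], [-1, 0.008, 0.034, 0, 0, 0, 0], [-1, 0.008, 0.034, 0, 0, 0, 0], [-1, 0.008, 0.034, 0, 0, 0, 0], [-1, 0.008, 0.034, 0, 0, 0, 0], [-1, 0.008, 0.034, 0, 0, 0, 0], [-1, 0.008, 0.034, 0, 0, 0, 0], [-1, 0.008, 0.034, 0, 0, 0, 0], [-1, 0.008, 0.034, 0, 0, 0, 0], [-1, 0.008, 0.034, 0, 0, 0, 0], [-1, 0.008, 0.034, 0, 0, 0, 0], [-1, 0.004, 0.026, 0, 0, 0, 0]])

```text
clock: 15.9
tool_pos: [0.5415, 0.0906, 0.197]
tool_rot: [-0.92, -3.0, 0.002]
contact_force: [-0.5, 0.8, -3.2]
finger_gap: 0.524
finger_force: 62.0
```

>>> send_rows(moves=[[-1, 0, 0, 0, 0, 0, 0], [-1, 0, 0, 0, 0, 0, 0], [-1, 0, 0, 0, 0, 0, 0], [-1, 0, 0, 0, 0, 0, 0]])

```text
clock: 16.3
tool_pos: [0.542, 0.0859, 0.1986]
tool_rot: [-0.929, -3.001, 0.003]
contact_force: [0.4, -0.0, -2.7]
finger_gap: 0.522
finger_force: 62.1
```

```bash
python3 -c "
from h import *
go((.542,.0883,.0448)); print(state()['contact_force'])"
```

```text
t 16.3 p [0.542  0.0859 0.1986] gap 0.522 turn [-0.0017  0.0004 -0.0038]
to [0.542  0.0883 0.0448] shift [0.0014 0.002  0.1538]
[ 0.42198528 -0.03685427 -2.6856145 ]
```

>>> send_rows(moves=[[-1, 0.0014, 0.001, 0.02, 0, 0, 0], [-1, 0, 0, 0.03, 0, 0, 0], [-1, 0, 0, 0.03, 0, 0, 0], [-1, 0, 0, 0.025, 0, 0, 0], [-1, 0, 0, 0.015, 0, 0, 0], [-1, 0, 0, 0.008, 0, 0, 0], [-1, 0, 0, 0, 0, 0, 0], [-1, 0, 0, 0, 0, 0, 0], [-1, 0, 0, 0, 0, 0, 0]])

```text
clock: 17.2
tool_pos: [0.5431, 0.0892, 0.0722]
tool_rot: [0.925, 2.999, 0.001]
contact_force: [-1.0, 0.7, -2.7]
finger_gap: 0.521
finger_force: 62.1
```

```bash
python3 -c "
from h import *
go((.542,.0883,.0448)); print(state()['contact_force'])"
```

```text
t 17.2 p [0.5431 0.0892 0.0722] gap 0.521 turn [ 0.0016  0.0028 -0.0015]
to [0.542  0.0883 0.0448] shift [ 0.0004 -0.0013  0.0274]
[-1.01384306  0.68254982 -2.73283528]
```

>>> send_rows(moves=[[-1, 0, -0.001, 0.006, 0, 0, 0], [-1, 0, 0, 0.005, 0, 0, 0], [-1, 0, 0, 0.005, 0, 0, 0], [-1, 0, 0, 0.004, 0, 0, 0], [-1, 0, 0, 0.003, 0, 0, 0], [-1, 0, 0, 0.002, 0, 0, 0], [-1, 0, 0, 0.001, 0, 0, 0], [-1, 0, 0, 0, 0, 0, 0], [-1, 0, 0, 0, 0, 0, 0]])

```text
clock: 18.1
tool_pos: [0.5418, 0.0884, 0.0452]
tool_rot: [0.925, 3.001, -0.0]
contact_force: [-0.6, -0.6, -2.8]
finger_gap: 0.525
finger_force: 62.0
```

```bash
python3 -c "
from h import *
go((.542,.0883,.0448)); print(state()['contact_force'])"
```

```text
t 18.1 p [0.5418 0.0884 0.0452] gap 0.525 turn [ 0.0002  0.0013 -0.0012]
to [0.542  0.0883 0.0448] shift [-0.0002  0.      0.0004]
[-0.57048238 -0.56097495 -2.80489712]
```

>>> send_rows(moves=[[-1, 0, 0, 0.001, 0, 0, 0], [-1, 0, 0, 0, 0, 0, 0], [0.2, 0, 0, 0, 0, 0, 0], [1, 0, 0, 0, 0, 0, 0], [1, 0, 0, 0, 0, 0, 0], [1, 0, 0, 0, 0, 0, 0], [1, 0, 0, 0, 0, 0, 0], [1, 0, 0, -0.02, 0, 0, 0], [1, 0, 0, -0.045, 0, 0, 0], [1, 0, 0, -0.045, 0, 0, 0], [1, 0, 0, -0.035, 0, 0, 0], [1, 0, 0, 0, 0, 0, 0]])

```text
clock: 19.3
tool_pos: [0.5451, 0.0888, 0.1945]
tool_rot: [0.922, 2.991, 0.008]
contact_force: [1.1, -0.4, -0.9]
finger_gap: 1.0
finger_force: 0.0
```

>>> send_rows(moves=[[1, -0.03, 0, 0, 0, 0, 0], [1, -0.03, 0, 0, 0, 0, 0], [1, -0.03, 0, 0, 0, 0, 0], [1, -0.03, 0, 0, 0, 0, 0], [1, -0.028, 0, 0, 0, 0, 0], [1, 0, 0, 0, 0, 0, 0], [1, 0, 0, 0, 0, 0, 0], [1, 0, 0, 0, 0, 0, 0], [1, 0, 0, 0, 0, 0, 0]])

```text
clock: 20.2
tool_pos: [0.663, 0.0067, 0.1891]
tool_rot: [-0.922, -3.003, -0.0]
contact_force: [0.1, -0.2, 0.5]
finger_gap: 0.999
finger_force: 0.0
```

```bash
python3 - <<'E'
from h import *
go((.6645,.005,.058)); print(state()['contact_force'])
cv2.imwrite('pics/s3.png',grab_frame('scene')[140:300,180:460,::-1].repeat(2,0).repeat(2,1))
E
```

```text
t 20.2 p [0.663  0.0067 0.1891] gap 0.999 turn [ 0.0001 -0.0004  0.0007]
to [0.6645 0.005  0.058 ] shift [-0.0022 -0.0005  0.1311]
[ 0.05918523 -0.17836219  0.45752587]
```

View pics/s3.png

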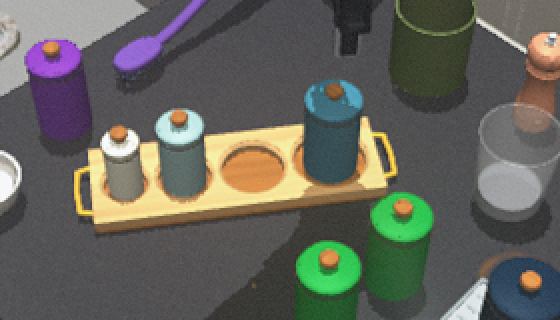

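The tiny and small canisters stand upright in their seats at crop (125,165) and (180,150). Mid is still in the widest seat at (332,130).

>>> send_rows(moves=[[1, -0.002, -0.0005, 0.02, 0, 0, 0], [1, 0, 0, 0.03, 0, 0, 0], [1, 0, 0, 0.03, 0, 0, 0], [1, 0, 0, 0.02, 0, 0, 0], [1, 0, 0, 0.02, 0, 0, 0], [1, 0, 0, 0.01, 0, 0, 0], [1, 0, 0, 0, 0, 0, 0], [1, 0, 0, 0, 0, 0, 0], [1, 0, 0, 0, 0, 0, 0]])

```text
clock: 21.15
tool_pos: [0.6664, 0.0036, 0.0608]
tool_rot: [0.924, 2.999, 0.001]
contact_force: [1.0, -0.4, 0.9]
finger_gap: 0.997
finger_force: 0.0
```

>>> send_rows(moves=[[-1, 0, 0, 0, 0, 0, 0], [-1, 0, 0, 0, 0, 0, 0], [-1, 0, 0, 0, 0, 0, 0], [-1, 0, 0, 0, 0, 0, 0], [-1, 0, 0, 0, 0, 0, 0], [-1, 0, 0, 0, 0, 0, 0], [-1, 0, 0, 0, 0, 0, 0], [-1, 0, 0, 0, 0, 0, 0]])

```text
clock: 21.95
tool_pos: [0.666, 0.0033, 0.0603]
tool_rot: [0.925, 3.0, 0.0]
contact_force: [-1.1, -1.1, 5.6]
finger_gap: 0.641
finger_force: 64.1
```

```bash
python3 -c "
from h import *
go((.5992,.0497,.058)); print(state()['contact_force'])"
```

```text
t 21.95 p [0.666  0.0033 0.0603] gap 0.641 turn [ 0.0008  0.0026 -0.0014]
to [0.5992 0.0497 0.058 ] shift [0.0814 0.0009 0.0023]
[-1.08169024 -1.06500967  5.57626152]
```

>>> send_rows(moves=[[-1, 0, 0, -0.01, 0, 0, 0], [-1, 0, 0, -0.02, 0, 0, 0], [-1, 0, 0, -0.015, 0, 0, 0], [-1, 0, 0, 0, 0, 0, 0], [-1, 0.015, 0, 0, 0, 0, 0], [-1, 0.025, 0, 0, 0, 0, 0], [-1, 0.025, 0, 0, 0, 0, 0], [-1, 0.0145, 0, 0, 0, 0, 0], [-1, 0, 0, 0, 0, 0, 0], [-1, 0, 0, 0, 0, 0, 0], [-1, 0, 0, 0, 0, 0, 0], [-1, 0, 0, 0, 0, 0, 0]])

```text
clock: 23.15
tool_pos: [0.6004, 0.0472, 0.104]
tool_rot: [0.927, 3.0, -0.001]
contact_force: [0.3, 0.2, -2.4]
finger_gap: 0.639
finger_force: 63.9
```

```bash
python3 -c "
from h import *
go((.6007,.0485,.0603)); print(state()['contact_force'])"
```

```text
t 23.15 p [0.6004 0.0472 0.104 ] gap 0.639 turn [-0.0002  0.0021 -0.0027]
to [0.6007 0.0485 0.0603] shift [0.0005 0.0012 0.0437]
[ 0.25518935  0.20527626 -2.42827068]
```

>>> send_rows(moves=[[-1, 0, 0.0007, 0.008, 0, 0, 0], [-1, 0, 0, 0.008, 0, 0, 0], [-1, 0, 0, 0.006, 0, 0, 0], [-1, 0, 0, 0.005, 0, 0, 0], [-1, 0, 0, 0.004, 0, 0, 0], [-1, 0, 0, 0.004, 0, 0, 0], [-1, 0, 0, 0.003, 0, 0, 0], [-1, 0, 0, 0.003, 0, 0, 0], [-1, 0, 0, 0.002, 0, 0, 0], [-1, 0, 0, 0, 0, 0, 0], [-1, 0, 0, 0, 0, 0, 0], [-1, 0, 0, 0, 0, 0, 0]])

```text
clock: 24.35
tool_pos: [0.6002, 0.0489, 0.0613]
tool_rot: [0.925, 3.001, -0.0]
contact_force: [0.0, 0.5, -1.8]
finger_gap: 0.639
finger_force: 63.9
```

```bash
python3 -c "
from h import *
go((.6007,.0485,.0603)); print(state()['contact_force'])"
```

```text
t 24.35 p [0.6002 0.0489 0.0613] gap 0.639 turn [ 0.0002  0.0013 -0.0012]
to [0.6007 0.0485 0.0603] shift [-0.0007 -0.      0.001 ]
[ 0.01989215  0.50572997 -1.75739506]
```

>>> send_rows(moves=[[-1, 0, 0, 0.001, 0, 0, 0], [-1, 0, 0, 0, 0, 0, 0], [0.2, 0, 0, 0, 0, 0, 0], [1, 0, 0, 0, 0, 0, 0], [1, 0, 0, 0, 0, 0, 0], [1, 0, 0, 0, 0, 0, 0], [1, 0, 0, 0, 0, 0, 0], [1, 0, 0, -0.02, 0, 0, 0], [1, 0, 0, -0.045, 0, 0, 0], [1, 0, 0, -0.045, 0, 0, 0], [1, 0, 0, -0.03, 0, 0, 0], [1, 0, 0, 0, 0, 0, 0]])

```text
clock: 25.55
tool_pos: [0.6032, 0.0489, 0.2057]
tool_rot: [0.922, 2.991, 0.006]
contact_force: [-0.2, 0.3, 0.9]
finger_gap: 0.997
finger_force: 0.0
```

>>> send_rows(moves=[[1, -0.019, -0.025, 0, 0, 0, 0], [1, -0.019, -0.025, 0, 0, 0, 0], [1, -0.019, -0.025, 0, 0, 0, 0], [1, -0.019, -0.025, 0, 0, 0, 0], [1, -0.019, -0.025, 0, 0, 0, 0], [1, -0.019, -0.025, 0, 0, 0, 0], [1, -0.019, -0.025, 0, 0, 0, 0], [1, -0.019, -0.025, 0, 0, 0, 0], [1, -0.019, -0.025, 0, 0, 0, 0], [1, -0.019, -0.025, 0, 0, 0, 0], [1, 0, 0, 0, 0, 0, 0], [1, 0, 0, 0, 0, 0, 0]])

```text
clock: 26.75
tool_pos: [0.6154, -0.2651, 0.199]
tool_rot: [-0.928, -3.0, -0.0]
contact_force: [0.3, 0.7, -0.1]
finger_gap: 1.001
finger_force: 0.0
```

>>> send_rows(moves=[[1, 0, 0, 0, 0, 0, 0], [1, 0, 0, 0, 0, 0, 0]])

```text
clock: 26.95
tool_pos: [0.6167, -0.2624, 0.2]
tool_rot: [0.921, 3.003, 0.002]
contact_force: [-0.5, -0.2, -0.3]
finger_gap: 0.998
finger_force: 0.0
```

```bash
python3 - <<'E'
from h import *
go((.6165,-.2656,.072)); print(state()['contact_force'])
cv2.imwrite('pics/s4.png',grab_frame('scene')[140:350,180:500,::-1].repeat(2,0).repeat(2,1))
E
```

```text
t 26.95 p [ 0.6167 -0.2624  0.2   ] gap 0.998 turn [ 0.0011 -0.0002  0.0016]
to [ 0.6165 -0.2656  0.072 ] shift [-0.0017 -0.0028  0.128 ]
[-0.46021835 -0.1983436  -0.26249938]
```

View pics/s4.png

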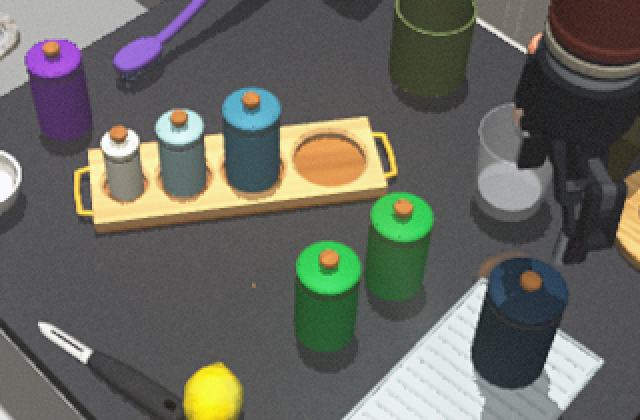

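Tiny, small and mid all stand in their own seats, at crop (125,165), (180,150) and (250,140). The widest seat at (330,160) is empty. The gripper is above big at (520,320).

>>> send_rows(moves=[[1, -0.0015, -0.002, 0.02, 0, 0, 0], [1, 0, 0, 0.02, 0, 0, 0], [1, 0, 0, 0.01, 0, 0, 0], [1, 0, 0, 0, 0, 0, 0], [1, 0, 0, 0, 0, 0, 0], [1, 0, 0, 0, 0, 0, 0]])

```text
clock: 27.6
tool_pos: [0.6172, -0.2673, 0.1517]
tool_rot: [0.924, 2.999, -0.001]
contact_force: [0.1, 0.5, 1.0]
finger_gap: 0.996
finger_force: 0.0
```

```bash
python3 -c "
from h import *
go((.6165,-.2656,.073)); print(state()['contact_force'])"
```

```text
t 27.6 p [ 0.6172 -0.2673  0.1517] gap 0.996 turn [ 0.0004  0.0034 -0.0008]
to [ 0.6165 -0.2656  0.073 ] shift [0.0016 0.001  0.0787]
[0.12279481 0.53793059 0.95893548]
```

>>> send_rows(moves=[[1, 0.0015, 0.001, 0.01, 0, 0, 0], [1, 0, 0, 0.015, 0, 0, 0], [1, 0, 0, 0.015, 0, 0, 0], [1, 0, 0, 0.015, 0, 0, 0], [1, 0, 0, 0.015, 0, 0, 0], [1, 0, 0, 0.008, 0, 0, 0], [1, 0, 0, 0, 0, 0, 0], [1, 0, 0, 0, 0, 0, 0], [1, 0, 0, 0, 0, 0, 0]])

```text
clock: 28.5
tool_pos: [0.6165, -0.2659, 0.0732]
tool_rot: [0.924, 3.0, -0.001]
contact_force: [-0.1, 0.4, 0.3]
finger_gap: 1.0
finger_force: 0.0
```

>>> send_rows(moves=[[-1, 0, 0, 0, 0, 0, 0], [-1, 0, 0, 0, 0, 0, 0], [-1, 0, 0, 0, 0, 0, 0], [-1, 0, 0, 0, 0, 0, 0], [-1, 0, 0, 0, 0, 0, 0], [-1, 0, 0, 0, 0, 0, 0], [-1, 0, 0, 0, 0, 0, 0], [-1, 0, 0, 0, 0, 0, 0]])

```text
clock: 29.3
tool_pos: [0.6165, -0.2664, 0.0736]
tool_rot: [0.925, 2.999, -0.002]
contact_force: [-1.4, -0.7, 6.1]
finger_gap: 0.756
finger_force: 67.5
```

```bash
python3 -c "
from h import *
go((.6165,-.2656,.22),(.6642,.005,.22)); print(state()['contact_force'])"
```

```text
t 29.3 p [ 0.6165 -0.2664  0.0736] gap 0.756 turn [-0.0001  0.0035 -0.0015]
to [ 0.6165 -0.2656  0.22  ] shift [ 0.0004  0.0007 -0.1464]
to [0.6642 0.005  0.22  ] shift [0.1126 0.2507 0.    ]
[-1.39116009 -0.69925763  6.14725114]
```

Gripped (0.756 × 85 ≈ 64 mm). I lift to a bottom height of about 0.155 m and carry it over.

>>> send_rows(moves=[[-1, 0, 0, -0.01, 0, 0, 0], [-1, 0, 0, -0.025, 0, 0, 0], [-1, 0, 0, -0.035, 0, 0, 0], [-1, 0, 0, -0.035, 0, 0, 0], [-1, 0, 0, -0.03, 0, 0, 0], [-1, 0, 0, -0.015, 0, 0, 0], [-1, 0, 0, 0, 0, 0, 0], [-1, 0, 0, 0, 0, 0, 0]])

```text
clock: 30.1
tool_pos: [0.6146, -0.2645, 0.2207]
tool_rot: [-0.924, -3.0, -0.001]
contact_force: [0.4, -0.4, -3.4]
finger_gap: 0.756
finger_force: 67.8
```

>>> send_rows(moves=[[-1, 0.005, 0.012, 0, 0, 0, 0], [-1, 0.011, 0.024, 0, 0, 0, 0], [-1, 0.012, 0.026, 0, 0, 0, 0], [-1, 0.012, 0.026, 0, 0, 0, 0], [-1, 0.012, 0.026, 0, 0, 0, 0], [-1, 0.012, 0.026, 0, 0, 0, 0], [-1, 0.012, 0.026, 0, 0, 0, 0], [-1, 0.012, 0.026, 0, 0, 0, 0], [-1, 0.011, 0.026, 0, 0, 0, 0], [-1, 0.009, 0.02, 0, 0, 0, 0], [-1, 0.005, 0.012, 0, 0, 0, 0], [-1, 0, 0, 0, 0, 0, 0]])

```text
clock: 31.3
tool_pos: [0.6625, 0.0093, 0.2206]
tool_rot: [-0.916, -3.002, -0.002]
contact_force: [-1.0, 0.5, -4.2]
finger_gap: 0.754
finger_force: 67.8
```

>>> send_rows(moves=[[-1, 0, 0, 0, 0, 0, 0], [-1, 0, 0, 0, 0, 0, 0], [-1, 0, 0, 0, 0, 0, 0]])

```text
clock: 31.6
tool_pos: [0.6627, 0.0025, 0.2223]
tool_rot: [0.929, 3.0, -0.003]
contact_force: [-0.4, -0.8, -4.4]
finger_gap: 0.754
finger_force: 67.8
```

```bash
python3 -c "
from h import *
go((.6642,.005,.0736)); print(state()['contact_force'])"
```

```text
t 31.6 p [0.6627 0.0025 0.2223] gap 0.754 turn [-0.0013  0.0016 -0.0043]
to [0.6642 0.005  0.0736] shift [0.0002 0.0029 0.1487]
[-0.41971964 -0.8325655  -4.43727815]
```

>>> send_rows(moves=[[-1, 0, 0.001, 0.015, 0, 0, 0], [-1, 0, 0, 0.025, 0, 0, 0], [-1, 0, 0, 0.025, 0, 0, 0], [-1, 0, 0, 0.025, 0, 0, 0], [-1, 0, 0, 0.015, 0, 0, 0], [-1, 0, 0, 0.01, 0, 0, 0], [-1, 0, 0, 0.005, 0, 0, 0], [-1, 0, 0, 0, 0, 0, 0], [-1, 0, 0, 0, 0, 0, 0], [-1, 0, 0, 0, 0, 0, 0], [-1, 0, 0, 0, 0, 0, 0]])

```text
clock: 32.7
tool_pos: [0.6642, 0.0056, 0.1031]
tool_rot: [0.924, 3.0, 0.0]
contact_force: [0.7, -1.0, -3.4]
finger_gap: 0.755
finger_force: 67.7
```

```bash
python3 -c "
from h import *
go((.6642,.005,.0736)); print(state()['contact_force'])"
```

```text
t 32.7 p [0.6642 0.0056 0.1031] gap 0.755 turn [ 0.0009  0.0023 -0.0011]
to [0.6642 0.005  0.0736] shift [-0.0004 -0.0005  0.0295]
[ 0.68727616 -0.98693075 -3.43537196]
```

>>> send_rows(moves=[[-1, 0, -0.0005, 0.006, 0, 0, 0], [-1, 0, 0, 0.005, 0, 0, 0], [-1, 0, 0, 0.004, 0, 0, 0], [-1, 0, 0, 0.004, 0, 0, 0], [-1, 0, 0, 0.003, 0, 0, 0], [-1, 0, 0, 0.003, 0, 0, 0], [-1, 0, 0, 0.002, 0, 0, 0], [-1, 0, 0, 0.001, 0, 0, 0], [-1, 0, 0, 0, 0, 0, 0], [-1, 0, 0, 0, 0, 0, 0]])

```text
clock: 33.7
tool_pos: [0.6635, 0.0051, 0.0744]
tool_rot: [0.925, 3.001, -0.0]
contact_force: [-0.7, -0.4, -3.4]
finger_gap: 0.756
finger_force: 67.8
```

```bash
python3 -c "
from h import *
go((.6642,.005,.0736)); print(state()['contact_force'])"
```

```text
t 33.7 p [0.6635 0.0051 0.0744] gap 0.756 turn [ 0.0001  0.0013 -0.0011]
to [0.6642 0.005  0.0736] shift [-0.0006  0.0003  0.0008]
[-0.68355465 -0.43422935 -3.37420854]
```

>>> send_rows(moves=[[-1, 0, 0, 0.001, 0, 0, 0], [-1, 0, 0, 0, 0, 0, 0], [0.6, 0, 0, 0, 0, 0, 0], [1, 0, 0, 0, 0, 0, 0], [1, 0, 0, 0, 0, 0, 0], [1, 0, 0, 0, 0, 0, 0], [1, 0, 0, 0, 0, 0, 0], [1, 0, 0, -0.015, 0, 0, 0], [1, 0, 0, -0.04, 0, 0, 0], [1, 0, 0, -0.045, 0, 0, 0], [1, 0, 0, -0.045, 0, 0, 0], [1, 0, 0, 0, 0, 0, 0]])

```text
clock: 34.9
tool_pos: [0.668, 0.0047, 0.2279]
tool_rot: [0.92, 2.985, 0.008]
contact_force: [0.1, -1.3, -0.1]
finger_gap: 0.999
finger_force: 0.0
```

>>> send_rows(moves=[[1, 0.02, 0.02, 0, 0, 0, 0], [1, 0.03, 0.03, 0, 0, 0, 0], [1, 0.035, 0.01, 0, 0, 0, 0], [1, 0.035, 0, 0, 0, 0, 0], [1, 0.035, 0, 0, 0, 0, 0], [1, 0.035, 0, 0, 0, 0, 0], [1, 0.035, 0, 0, 0, 0, 0], [1, 0.035, 0, 0, 0, 0, 0], [1, 0.03, 0, 0, 0, 0, 0], [1, 0.02, 0, 0, 0, 0, 0], [1, 0, 0, 0, 0, 0, 0], [1, 0, 0, 0, 0, 0, 0]])

```text
clock: 36.1
tool_pos: [0.4414, 0.2291, 0.2186]
tool_rot: [0.924, 3.0, 0.001]
contact_force: [0.7, -0.2, 0.7]
finger_gap: 1.001
finger_force: 0.0
```

```bash
python3 - <<'E'
from h import *
go()
S=grab_frame('scene')[:,:,::-1]; T=grab_frame('top')[:,:,::-1]
cv2.imwrite('pics/s5.png',np.hstack([cv2.resize(S[140:300,180:470],(540,298)),cv2.resize(T[150:320,220:400],(260,246)).copy() if 0 else cv2.resize(T[150:320,220:350],(228,298))]))
for n,im,K in(("scene",S,[(.118,(.6642,.005)),(.104,(.5992,.0497)),(.09,(.542,.0883)),(.078,(.4932,.1215))]),("top",T,[(.118,(.6642,.005)),(.104,(.5992,.0497)),(.09,(.542,.0883)),(.078,(.4932,.1215))])):
    hsv=cv2.cvtColor(np.ascontiguousarray(im),cv2.COLOR_BGR2HSV); H,Sa,V=cv2.split(hsv.astype(int))
    c=get_calibration(n); f=240/np.tan(np.radians(c["fov_y"]/2))
    for h,(x,y) in K:
        q=np.array(c["R"])@[x,y,h+.009]+c["t"]; u,v=int(f*q[0]/q[2]+c["cx"]),int(f*q[1]/q[2]+c["cy"])
        w=np.zeros(H.shape,bool); w[v-8:v+9,u-8:u+9]=1
        b=blobs(w&(H<=22)&(Sa>90)&(V>110),5)
        if b:
            b=max(b,key=lambda q:q[1][4]); print(n,h,b[0].round(1),b[1][4],((ray(n,b[0],h+.009)[:2]-[x,y])*1000).round(1),"mm")
E
```

```text
t 36.1 p [0.4414 0.2291 0.2186] gap 1.001 turn [ 0.0011  0.0023 -0.0008]
scene 0.118 [346.5 179.4] 57 [0.7 2. ] mm
scene 0.104 [305.2 189.2] 49 [0.6 2. ] mm
scene 0.09 [269.  198.3] 50 [0.9 2.8] mm
scene 0.078 [238.5 206. ] 52 [1.6 3.1] mm
top 0.118 [305.9 198.3] 62 [-0.2 -0.1] mm
top 0.104 [284.2 230.2] 37 [-0.4  0.4] mm
top 0.09 [266. 258.] 37 [0.  0.4] mm
top 0.078 [250.8 281.4] 37 [ 0.5 -0.4] mm
```

View pics/s5.png

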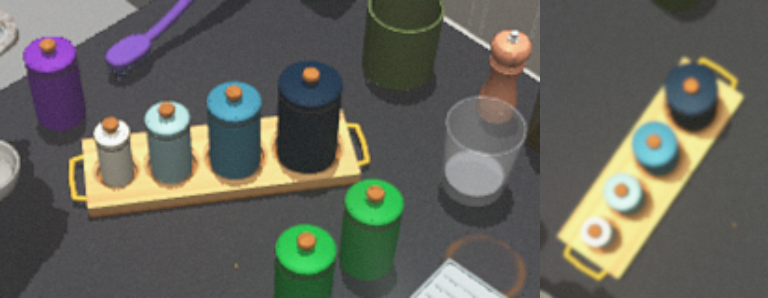

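All four canisters stand upright in their own seats. They run from tiny at (115,150) to big at (310,115) in the left panel, their knobs lie within about 3 mm of the seat centres in both views, and the glass is undisturbed.

```bash
python3 -c "
from workcell import *
print(job_done())"
```

```text
the job is handed in; nothing more can be done
None
```

I handed the job in at about 36 s: all four canisters stand upright in their own seats, within about 4 mm of the seat centres by camera, and the glass is still standing where it was; the judge's verdict was not shown.

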